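# Grip a soldering brick in the one-hand ratchet clamp

### The arm

A 6-joint arm with a two-finger parallel gripper is mounted at the origin on the work surface; the furniture and walls round the work are solid. World frame = base frame: x ahead of the robot, y to its left, z up, the work surface at z = 0. Lengths are in mm, angles in rad, forces in N, time in s.
With the tool pointing down it reaches from about 350 to 975 mm from the base axis. Payload 7.1 kg.
Tool frame: the origin (TCP) lies at the centre of the arm's flange, where the gripper is bolted on; the fingertips stand 182 mm ahead of it and the grasp point (between the pads) lies 163 mm ahead of it; z points along the fingers, y is the line along which they close (so a half turn about z gives the same grasp; the last joint's range is limited). The gripper opens to 88 mm and grips with 3 to 60 N. Pads are 20 mm wide; open, the fingers measure 115 mm over their backs; the gripper's body (75 mm by 178 mm) begins 61 mm behind the grasp point.
Start: joints at [1.148, 0.423, 1.63, -0, 1.089, -0.019], TCP at [245.54, 574.732, 404.675] pointing down, gripper open.
Joint ranges: [-3, 3], [-0.9, 2.11], [0.09, 2.58], [-1.31, 4.45], [0.11, 2.69], [-2.54, 2.54]. Speed limits (rad/s): [2.39, 2.39, 3.01, 3.14, 3.14, 3.14].

### API

Orientations are given as a rotation vector (axis times angle).
In Python, from workcell import readout, get_image, ctrl gives the robot as it stands.
- The arm moves only by the tool step_arm, never from a script. Its argument "targets" is a list that holds one entry, the list of rows, each a list of 7 numbers: the shift along the world's x, y, z as a fraction of full scale, then the turn, a rotation vector about the world's x, y, z as a fraction of full scale, then the opening, from 0 (shut) to 1 (fully open). In form: [[[dx, dy, dz, wx, wy, wz, claw], ...]]. A call has exactly 5 rows; each row shifts and turns the commanded pose from where the row before left it; what a row does not reach is not made up. Full scale, the value 1, is 0.05 m for a shift and 4 degrees for a turn. A row lasts 1/8 s, in which the tool goes at most 62.5 mm and 10.7 degrees, less where a joint would pass 70% of its speed; a pose out of reach is approached as far as the arm can. A call with a number of a shift or a turn outside -1 to 1 is refused whole. A call with a gripper value outside its range is refused whole. The fingers move at their own pace and stop on an object; the grip force is fixed at half the most. Time passes only in rows, so rows that do not move let the fingers close, or fill a call up. It gives the time, the measured TCP pose, the force, the opening and the grip force at its end, in the units of the state.
- readout.get_obs(): the state, without advancing time (a new reading comes with each control period).
- get_image(name): name is "scene" or "side" or "wrist"; returns a dict with "pixels" (420x560x3 uint8, red, green, blue), "intrinsics" (3x3 intrinsics, pixels), "extrinsics" (4x4, takes a point from world to camera coordinates). Camera axes: x right, y down, z forward; pixel columns grow to the right and rows downward; lengths in mm; the calibration is good to about 2 mm. A picture is of the moment at which its call begins. There is no depth.
- ctrl.close_job(): hands the job in; it is judged then, once.
The state is a dict: "t": time; "qpos": joint angles; "qvel": joint speeds; "joint_torque": joint torques, N m; "ee_pos": TCP position; "orientation": TCP orientation; "ft_force": force on the tool from outside, world axes, zero at the start; "moment": the same for the moment, N m; "width": finger opening in mm; "grasp_force": force on a finger pad.
Only numpy, scipy, OpenCV 4.12 (cv2) and the standard library are available. Lean on these libraries where they do the work, as an engineer would, in place of code of your own. Each camera call takes 0.05 s, during which the arm holds its last target. There are 200 camera calls.

### The job

The scarred soldering brick on the turntable is to have its face dressed. Lay it flat and lengthwise on the two wooden rails of the bench clamp, between the sliding jaw and the end jaw, and let go of it; then squeeze the clamp's lever against its leaning handle, again and again, until both jaws grip the brick firmly and the lever goes stiff, and let go. Leave the borax dish, the red pliers and the file where they lie.

Things in the scene. Friction and masses are not known exactly. Their poses are not given: they have to be found in the camera images.
- brick_center (a point): Centre of the loose soldering brick: cream slab with dark burns, 64 (its x) x 100 (its y) x 22 mm (z up), 0.16 kg. Starts flat on the dark turntable's dish (fixed, top 33 mm above the bench, 108 mm across, so wider than the brick): grasp across the 64 mm side with the fingertips at least 4 mm above the dish.
- brick: The same brick; origin at the centre of its underside, y along its 100 mm length, z up.
- clamp_seat (a point): On the bench clamp (screwed down; x from handle to end jaw, y left, z up): centre of the brick when it lies on the rails touching the end jaw. End jaw's face 50 mm ahead (+x), its top 23 mm above; rail tops 11 mm below the point, rails 48 mm wide over both, 133 long, with 20 mm of free depth beside them. Sliding jaw 52 mm wide, top 43 mm above, head behind it 73 mm above.
- squeeze_point (a point): Middle of handle and lever when squeezed together (30.5 mm over both). z: along the handle to its free end, 42 mm beyond, leaning 35 deg back from vertical; x: from lever to handle, y: across. Handle (fixed, 24 mm wide): outer face at x = +15 mm. Lever (17 wide, underneath): outer face at x = -15 squeezed, -35 at rest, tip 10 mm beyond; handle's end overhangs it. The head begins 32 mm below.
- jaw_face (a point): Middle of the sliding jaw's rubber face (46 x 24 mm), which looks along clamp x at the end jaw. It starts 114 to 126 mm from the end jaw's face. Each full squeeze moves the jaw forward, by at most 10 mm, and its ratchet holds it there.
- jaw_pad: The sliding jaw's rubber pad, on a spring of 6 N/mm: pressed in 6 mm (36 N) it is solid. The ratchet holds what the lever has gained, to a step of 1.2 mm.
- end_jaw: Fixed jaw at the clamp's far end, dark steel 56 mm wide with a rubber face; same axes as the clamp.
- lever (a joint): Angle of the squeeze lever: 0 at rest, 0.165 rad at its stop, 5 mm short of the handle. A spring returns it, so let it come right back before the next squeeze. 5 to 10 N at the squeeze point moves it home while the jaw runs free. With the brick gripped tight it goes stiff: a 20 to 30 N squeeze then stops below 0.12 rad, and the jaws hold 15 to 30 N.
- dish_center (a point): Centre of the white ceramic borax dish with a cone, 88 mm across, 60 high; loose, to be left alone.
- pliers_center (a point): Centre of the red-handled pliers, 163 x 56 x 11 mm, loose, to be left alone.
- file_center (a point): Centre of the hand file with a wooden handle, 245 x 23 x 23 mm, loose, to be left alone.
Mind the look-alikes: they are no part of the job. What is shaped like the brick but green is not meant.

How it is judged:
By the outcome, as a careful person would: the job done as asked, in the order asked, and still so for the second after the job is handed in, with the robot touching nothing.
It also fails if it takes over 43 s, if anything falls off the work surface, if the arm or the gripper's body presses on something with over 40 N, if the wrist force passes 120 N, or if a joint passes its speed limit or range.

## Working session

There is one attempt and no reset: what is moved stays moved. The work goes in short steps, Python scripts to look and compute and a tool call to move; the robot and the scene stay as the last step left them, time stands still between calls to the robot, and variables do not carry over. Pictures are saved under pics/ and viewed, at most 10 in all, crops included, and the job is handed in when it is done.

Besides the shell and the picture viewer there is one more tool, called after "Emit:" in YAML: its name, and indented under it one key for each argument. step_arm: Moves the arm, as the interface text tells. Shift numbers are shares of 0.05 m and turn numbers shares of 4 degrees, none past 1 either way. Its arguments: {"type":"object","properties":{"targets":{"type":"array"}},"required":["targets"]}

```bash
mkdir -p pics; cat > h.py <<'E'
import numpy as np, cv2
from workcell import readout, get_image, ctrl
from scipy.spatial.transform import Rotation as R
def snap(n,f=None):
    d=get_image(n)
    if f: cv2.imwrite(f'pics/{f}.png',d['pixels'][:,:,::-1])
    return d
def ray(d,uv):
    E=np.array(d['extrinsics']);K=np.array(d['intrinsics'])
    c=-E[:3,:3].T@E[:3,3]
    v=E[:3,:3].T@np.linalg.inv(K)@np.array([uv[0],uv[1],1.]);return c,v/np.linalg.norm(v)
def plane(d,uv,z):
    c,v=ray(d,uv);return c+v*(z-c[2])/v[2]
def proj(d,p):
    E=np.array(d['extrinsics']);q=np.array(d['intrinsics'])@(E[:3,:3]@np.array(p)+E[:3,3]);return q[:2]/q[2]
def tri(d1,a,d2,b):
    c1,v1=ray(d1,a);c2,v2=ray(d2,b)
    A=np.stack([v1,-v2],1);s=np.linalg.lstsq(A,c2-c1,rcond=None)[0]
    p,q=c1+s[0]*v1,c2+s[1]*v2;return (p+q)/2,np.linalg.norm(p-q)
E
python3 - <<'E'
from h import *
import pickle
D={n:snap(n,n+'0') for n in('scene','side','wrist')}
pickle.dump(D,open('D0.pkl','wb'))
for n in D:
    c,v=ray(D[n],(280,210));print(n,c.round(),v.round(2))
a=D['scene']['pixels'];b=D['side']['pixels'];cv2.imwrite('pics/w.png',D['wrist']['pixels'][:,:,::-1])
print(readout.get_obs())
E
```

```text
scene [  42. -601.  763.] [ 0.58  0.47 -0.66]
side [  137. -1006.   686.] [ 0.41  0.75 -0.51]
wrist [182. 602. 383.] [ 0.25 -0.09 -0.96]
{'t': 0.15, 'qpos': array([ 1.14800640e+00,  4.23684527e-01,  1.63049687e+00, -1.91085948e-05,
        1.08862011e+00, -1.89922221e-02]), 'qvel': array([ 0.00027235, -0.00130896, -0.00088193,  0.00125822, -0.00118121,
        0.00044362]), 'joint_torque': array([ 7.83379983e-04, -5.44986677e+01, -2.73919469e+01,  6.44219038e-02,
        2.05266610e-02, -1.06569207e-04]), 'ee_pos': array([245.45645532, 574.54954491, 404.07504666]), 'orientation': array([-6.29919927e-01, -3.07753822e+00,  1.85839984e-03]), 'ft_force': array([-0.8349523 , -0.4373432 , -0.26077281]), 'moment': array([0.02484533, 0.0092037 , 0.01356152]), 'grasp_force': 0.0, 'width': 87.76944611316165}
```

View pics/scene0.png

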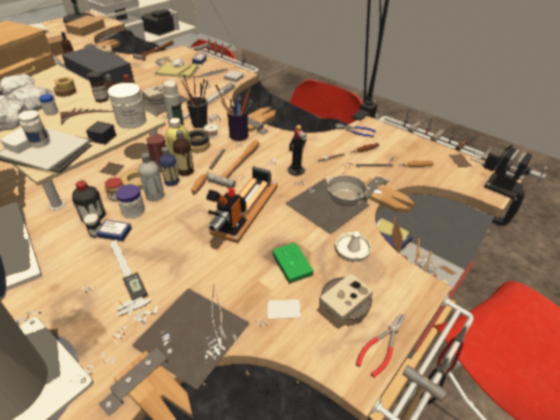

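View pics/side0.png

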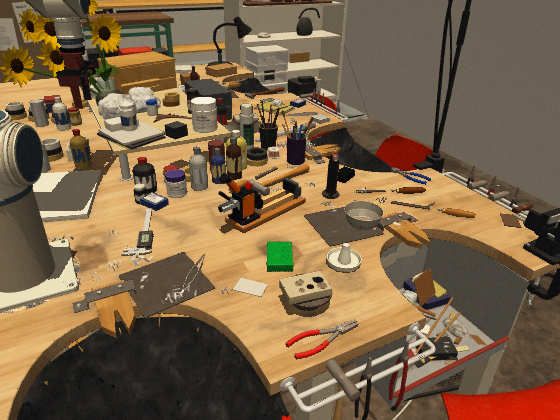

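The brick candidates are the cream burnt slab on the round dark turntable, at scene (346,297) and side (305,288), and a green slab at scene (293,261). The cream one fits and the green one is the look-alike. The clamp is at scene (243,205) and side (262,200). I'll confirm this in an enlarged crop.

```bash
python3 - <<'E'
from h import *
import pickle
D=pickle.load(open('D0.pkl','rb'))
def crop(n,x,y,w,h,W,H):return cv2.resize(D[n]['pixels'][y:y+h,x:x+w,::-1],(W,H),interpolation=cv2.INTER_CUBIC)
a=np.vstack([np.hstack([crop('scene',200,155,80,60,400,300),crop('side',215,155,100,75,400,300)]),
 np.hstack([crop('scene',300,260,80,60,400,300),crop('side',265,255,80,60,400,300)])])
cv2.imwrite('pics/c1.png',a)
E
```

```text
(no output)
```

View pics/c1.png

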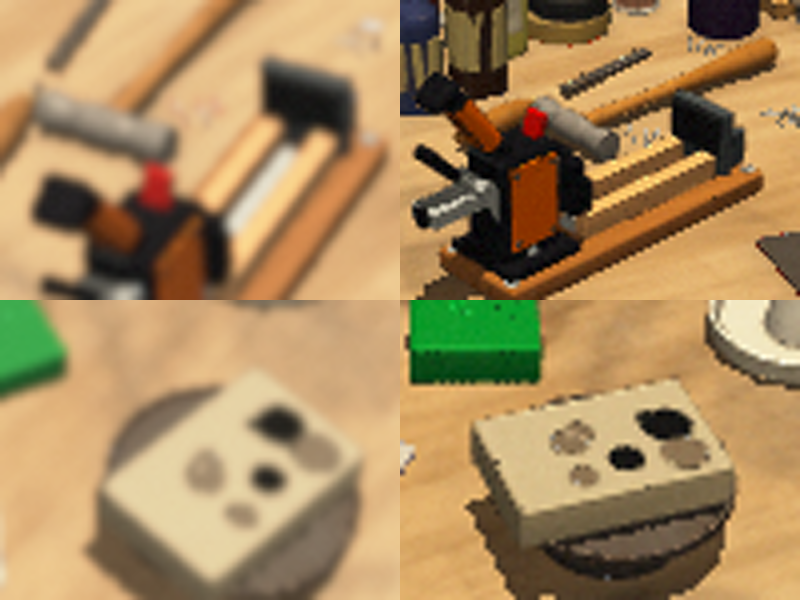

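The crop confirms it: the cream slab with burns lies on the turntable, and the green one is separate. In the crop, the end jaw is at top right, the handle (orange with a black end) leans left, and the lever is below it.

```bash
python3 - <<'E'
from h import *
import pickle
D=pickle.load(open('D0.pkl','rb'));s,d=D['scene'],D['side']
S=[(320.6,298),(351,275),(372,291),(342.4,317)];T=[(279.4,280),(321,271),(331.6,289),(289,298)]
for dd,L in((s,S),(d,T)):
    P=np.array([plane(dd,u,55) for u in L]);print(P.round(1).tolist(),P.mean(0).round(1))
    for i in range(4):
        e=P[(i+1)%4]-P[i];print(np.linalg.norm(e).round(1),np.degrees(np.arctan2(e[1],e[0])).round(1))
sc=lambda x,y:(200+x/5,155+y/5); sd=lambda x,y:(215+(x-400)/4,155+y/4)
for n,a,b in[('endjaw TL',sc(267,62),sd(676,95)),('endjaw TR',sc(350,95),sd(727,130)),('endjaw BR',sc(345,148),sd(720,172)),
 ('redtop',sc(158,165),sd(537,108)),('handle end',sc(62,200),sd(440,95)),('lever end',sc(58,288),sd(432,160))]:
    p,e=tri(s,a,d,b);print(n,p.round(1),e.round(1))
q=[plane(d,sd(*x),20) for x in[(515,290),(762,182)]];print(q)
E
```

```text
[[504.9, -339.6, 55.0], [598.3, -354.6, 55.0], [590.4, -412.3, 55.0], [495.5, -399.9, 55.0]] [ 547.3 -376.6   55. ]
94.6 -9.1
58.2 -97.8
95.7 172.6
61.1 81.2
[[501.2, -341.2, 55.0], [599.8, -355.4, 55.0], [587.4, -417.2, 55.0], [492.2, -401.1, 55.0]] [ 545.2 -378.7   55. ]
99.6 -8.2
63.1 -101.4
96.5 170.4
60.5 81.4
endjaw TL [729.3  57.6  73.9] 7.3
endjaw TR [750.4  14.4  59.8] 8.0
endjaw BR [746.   14.4  24.5] 8.1
redtop [583.4  -6.9 123.6] 3.8
handle end [506.4 -25.4 159. ] 4.3
lever end [498.  -25.7 112.2] 2.9
[array([537.27248159, -65.58075972,  20.        ]), array([765.7684837 , -10.66534931,  20.        ])]
```

Emit:
step_arm:
  targets:
    - [[0.3,-0.95,0,0,0,0.18,1],[0.3,-0.95,0,0,0,0.18,1],[0.3,-0.95,0,0,0,0.18,1],[0.3,-0.95,0,0,0,0.18,1],[0.3,-0.95,0,0,0,0.18,1]]

```text
t: 0.78
ee_pos: [320.7, 335.7, 404.6]
orientation: [0.532, 3.096, -0.0]
ft_force: [-0.0, -0.5, 0.6]
width: 87.7
grasp_force: 0.0
```

Emit:
step_arm:
  targets:
    - [[0.3,-0.95,0,0,0,0.18,1],[0.3,-0.95,0,0,0,0.18,1],[0.3,-0.95,0,0,0,0.18,1],[0.3,-0.95,0,0,0,0.18,1],[0.3,-0.95,0,0,0,0.18,1]]

```text
t: 1.4
ee_pos: [395.7, 98.2, 404.8]
orientation: [0.435, 3.111, 0.0]
ft_force: [1.1, -0.2, 0.0]
width: 87.6
grasp_force: 0.0
```

Emit:
step_arm:
  targets:
    - [[0.3,-0.95,0,0,0,0.18,1],[0.3,-0.95,0,0,0,0.18,1],[0.3,-0.95,0,0,0,0.18,1],[0.3,-0.95,0,0,0,0.18,1],[0.3,-0.95,0,0,0,0.18,1]]

```text
t: 2.02
ee_pos: [470.7, -139.5, 404.6]
orientation: [-0.337, -3.123, -0.0]
ft_force: [0.5, -0.1, -0.4]
width: 87.7
grasp_force: 0.0
```

Emit:
step_arm:
  targets:
    - [[0.3,-0.95,0,0,0,0.18,1],[0.3,-0.95,0,0,0,0.18,1],[0.3,-0.95,0,0,0,0.18,1],[0.3,-0.95,0,0,0,0.18,1],[0.3,-0.95,0,0,0,0.18,1]]

```text
t: 2.65
ee_pos: [545.8, -376.9, 404.3]
orientation: [-0.239, -3.132, -0.001]
ft_force: [1.0, -0.6, 0.1]
width: 87.8
grasp_force: 0.0
```

```bash
python3 - <<'E'
from h import *
d=snap('wrist','w1')
o=readout.get_obs();print(o['t'],o['ee_pos'],o['orientation'],o['qpos'].round(2))
hsv=cv2.cvtColor(d['pixels'],cv2.COLOR_RGB2HSV)
u=proj(d,(546,-377,55)).round().astype(int);print(u,hsv[u[1],u[0]],d['pixels'][u[1]-10:u[1]+11:10,u[0]-40:u[0]+41:20].tolist())
E
```

```text
2.7 [ 546.8488729  -381.62020401  404.49493113] [ 0.24052931  3.1300326  -0.0053984 ] [-0.63  0.48  1.53 -0.    1.12 -2.04]
[275 192] [ 18  80 115] [[[196, 165, 125], [115, 102, 81], [115, 102, 80], [111, 98, 77], [65, 56, 47]], [[203, 172, 132], [115, 102, 82], [115, 101, 79], [115, 102, 81], [63, 54, 45]], [[204, 174, 131], [114, 100, 79], [111, 98, 78], [115, 101, 80], [64, 55, 46]]]
```

View pics/w1.png

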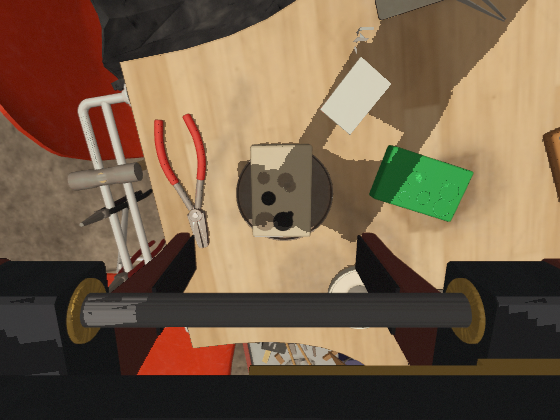

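The wrist view shows the brick's top at columns 251-313 and rows 145-236, nearly aligned with the image axes. The pliers are to its left and the green block to its right.

```bash
python3 - <<'E'
from h import *
d=snap('wrist')
o=readout.get_obs();print(o['t'],o['ee_pos'],o['orientation'])
im=d['pixels'].astype(int);g=im.max(2)
hsv=cv2.cvtColor(d['pixels'],cv2.COLOR_RGB2HSV)
# print edge profile columns on some rows
for r in(160,175,225):
    print(r,[ (c,tuple(im[r,c])) for c in list(range(242,258,2))+list(range(306,322,2))])
for c in(262,275,300):
    print(c,[(r,tuple(im[r,c])) for r in list(range(138,152,2))+list(range(228,246,2))])
E
```

```text
2.75 [ 546.13857993 -379.17752271  404.18064735] [ 2.43361248e-01  3.13089798e+00 -2.46473501e-03]
160 [(242, (np.int64(110), np.int64(89), np.int64(63))), (244, (np.int64(107), np.int64(86), np.int64(63))), (246, (np.int64(102), np.int64(81), np.int64(60))), (248, (np.int64(101), np.int64(82), np.int64(58))), (250, (np.int64(103), np.int64(84), np.int64(59))), (252, (np.int64(98), np.int64(81), np.int64(63))), (254, (np.int64(70), np.int64(59), np.int64(48))), (256, (np.int64(166), np.int64(146), np.int64(118))), (306, (np.int64(116), np.int64(101), np.int64(80))), (308, (np.int64(116), np.int64(102), np.int64(81))), (310, (np.int64(113), np.int64(100), np.int64(78))), (312, (np.int64(114), np.int64(100), np.int64(79))), (314, (np.int64(115), np.int64(101), np.int64(80))), (316, (np.int64(107), np.int64(96), np.int64(75))), (318, (np.int64(66), np.int64(58), np.int64(49))), (320, (np.int64(68), np.int64(60), np.int64(49)))]
175 [(242, (np.int64(106), np.int64(87), np.int64(64))), (244, (np.int64(63), np.int64(52), np.int64(43))), (246, (np.int64(57), np.int64(45), np.int64(33))), (2
[... 3417 characters left out ...]
))), (144, (np.int64(117), np.int64(103), np.int64(82))), (146, (np.int64(117), np.int64(103), np.int64(82))), (148, (np.int64(115), np.int64(101), np.int64(80))), (150, (np.int64(115), np.int64(103), np.int64(83))), (228, (np.int64(209), np.int64(191), np.int64(157))), (230, (np.int64(209), np.int64(191), np.int64(157))), (232, (np.int64(211), np.int64(192), np.int64(159))), (234, (np.int64(101), np.int64(84), np.int64(67))), (236, (np.int64(144), np.int64(123), np.int64(103))), (238, (np.int64(211), np.int64(178), np.int64(133))), (240, (np.int64(210), np.int64(178), np.int64(133))), (242, (np.int64(206), np.int64(174), np.int64(132))), (244, (np.int64(204), np.int64(172), np.int64(128)))]
```

```bash
python3 - <<'E'
from h import *
d=snap('wrist')
o=readout.get_obs();print(o['t'],o['ee_pos'],o['orientation'])
im=d['pixels'].astype(int)
C=[(254.8,142.3),(316.8,142.3),(315,233.5),(256,233.5)]
P=np.array([plane(d,u,55) for u in C]);print(P.round(1),P.mean(0))
for i in range(4):
    e=P[(i+1)%4]-P[i];print(np.linalg.norm(e).round(1),np.degrees(np.arctan2(e[1],e[0])).round(1))
Rm=R.from_rotvec(o['orientation']).as_matrix();print(Rm[:,1], np.degrees(np.arctan2(Rm[1,1],Rm[0,1])))
print([im[r,250:260,0].tolist() for r in(165,225)],[im[r,310:322,0].tolist() for r in(165,225)])
E
```

```text
2.8 [ 545.51625379 -377.08504523  403.82759135] [-2.43004245e-01 -3.13173974e+00 -3.90015893e-04]
[[ 493.1 -392.3   55. ]
 [ 502.8 -330.2   55. ]
 [ 599.6 -344.    55. ]
 [ 589.7 -407.7   55. ]] [ 546.29945724 -368.55868174   55.        ]
62.9 81.1
97.8 -8.1
64.4 -98.8
97.8 171.0
[1.54259296e-01 9.88030376e-01 2.13605378e-04] 81.12615940108734
[[67, 66, 66, 80, 108, 115, 119, 119, 118, 120], [212, 207, 167, 138, 64, 149, 197, 209, 203, 85]] [[114, 115, 116, 109, 91, 67, 66, 67, 67, 67, 68, 67], [115, 115, 108, 73, 66, 64, 61, 46, 48, 52, 84, 160]]
```

Emit:
step_arm:
  targets:
    - [[0,0,-0.7,0,0,0,1],[0,0.02,-0.7,0,0,0,1],[0,0,-0.6,0,0,0,1],[0,0,0,0,0,0,1],[0,0,0,0,0,0,1]]

```text
t: 3.42
ee_pos: [545.9, -373.8, 305.8]
orientation: [0.238, 3.132, -0.001]
ft_force: [-0.1, 0.9, 1.4]
width: 88.1
grasp_force: 0.0
```

```bash
python3 - <<'E'
from h import *
d=snap('wrist','w2')
o=readout.get_obs();print(o['t'],o['ee_pos'],o['orientation'])
im=d['pixels'].astype(int)
u=[proj(d,p) for p in((493,-393,55),(503,-331,55),(600,-346,55),(590,-408,55))];print(np.round(u))
E
```

```text
3.475 [ 545.9941138  -374.10554579  306.29602966] [ 2.38576645e-01  3.13072826e+00 -1.60692193e-03]
[[238. 152.]
 [325. 153.]
 [320. 278.]
 [241. 277.]]
```

View pics/w2.png

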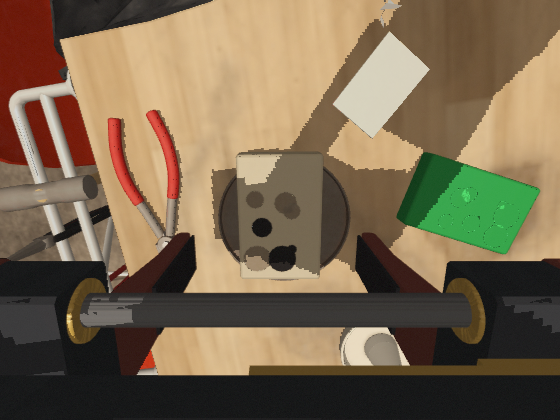

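The wrist view shows the brick at columns 236-323, centred at column 280 on the tool plane between the fingers. I'll descend and grip it.

Emit:
step_arm:
  targets:
    - [[0,0,-0.6,0,0,0,1],[0,0,-0.6,0,0,0,1],[0,0,-0.46,0,0,0,1],[0,0,0,0,0,0,1],[0,0,0,0,0,0,0]]

```text
t: 4.1
ee_pos: [546.0, -374.6, 222.8]
orientation: [0.239, 3.131, -0.001]
ft_force: [-0.5, 0.4, -0.3]
width: 81.2
grasp_force: 0.0
```

Emit:
step_arm:
  targets:
    - [[0,0,0,0,0,0,0],[0,0,0,0,0,0,0],[0,0,0,0,0,0,0],[0,0,0,0,0,0,0],[0,0,0.3,0,0,0,0]]

```text
t: 4.72
ee_pos: [545.1, -374.0, 236.3]
orientation: [-0.239, -3.131, -0.001]
ft_force: [-0.5, -0.3, -2.3]
width: 64.2
grasp_force: 30.0
```

Emit:
step_arm:
  targets:
    - [[0,0,0.8,0,0,0,0],[0,0,0.9,0,0,0,0],[0.2,0.5,0.8,0,0,0,0],[0.4,0.8,0.4,0,0,0.5,0],[0.4,0.8,0.4,0,0,0.6,0]]

```text
t: 5.35
ee_pos: [595.5, -268.5, 403.6]
orientation: [0.118, 3.138, -0.001]
ft_force: [0.2, 0.0, -2.6]
width: 64.2
grasp_force: 30.0
```

Emit:
step_arm:
  targets:
    - [[0.4,0.9,0,0,0,0.8,0],[0.4,0.9,0,0,0,0.8,0],[0.4,0.9,0,0,0,0.8,0],[0.4,0.9,0,0,0,0.8,0],[0.4,0.9,0,0,0,0.8,0]]

```text
t: 5.98
ee_pos: [695.8, -42.9, 402.4]
orientation: [-0.322, 3.125, -0.001]
ft_force: [0.3, -0.6, -2.8]
width: 64.5
grasp_force: 30.0
```

Emit:
step_arm:
  targets:
    - [[0.4,0.8,0,0,0,0.7,0],[0.4,0.7,0,0,0,0,0],[0.1,0.1,0,0,0,0,0],[0,0,0,0,0,0,0],[0,0,0,0,0,0,0]]

```text
t: 6.6
ee_pos: [740.0, 34.5, 401.8]
orientation: [0.394, -3.116, 0.001]
ft_force: [-0.2, 0.1, -2.2]
width: 64.3
grasp_force: 30.0
```

```bash
python3 - <<'E'
from h import *
d=snap('wrist','w3')
o=readout.get_obs();print(o['t'],o['ee_pos'],o['orientation'],o['width'],o['grasp_force'],o['qpos'].round(2))
E
```

```text
6.65 [740.09021464  34.38834178 401.82727198] [ 3.93267685e-01 -3.11643091e+00  3.79087544e-04] 64.25414078199937 29.9952632188797 [ 0.03  0.6   1.34 -0.    1.2  -1.79]
```

View pics/w3.png

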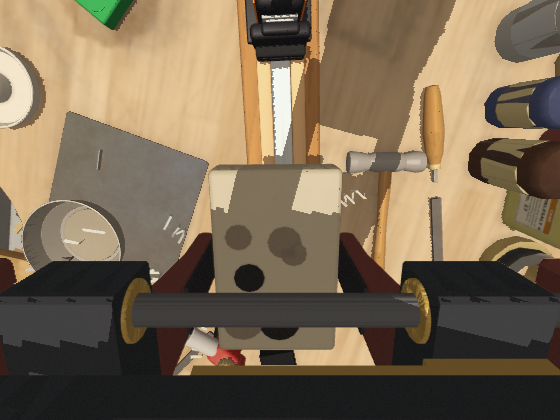

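The brick hangs square in the fingers, at columns 210-341. The clamp rails are at rows 60-165, centred at about column 283, and the end jaw is hidden behind the brick. I'll check the statue's height before moving further out to see the end jaw.

```bash
python3 - <<'E'
from h import *
import pickle
D=pickle.load(open('D0.pkl','rb'));s,d=D['scene'],D['side']
b=plane(d,(333,196),0);print(b,plane(s,(296,173),0))
print(tri(s,(297,126),d,(334,156)))
w=snap('wrist')
im=cv2.cvtColor(w['pixels'],cv2.COLOR_RGB2GRAY).astype(int)
for r in(75,95,115,135,155):print(r,im[r,235:330:1].tolist())
for u in[(281,70),(285,150)]:print(plane(w,u,25))
E
```

```text
[878.76249363   5.93690363   0.        ] [873.46884862  12.8276663    0.        ]
(array([900.64067943,  42.15027487, 129.79827628]), np.float64(20.67991436573936))
75 [192, 191, 190, 189, 186, 182, 153, 134, 151, 167, 169, 166, 166, 167, 166, 164, 165, 164, 165, 162, 162, 160, 167, 213, 218, 218, 218, 218, 218, 218, 218, 217, 216, 215, 213, 185, 120, 157, 245, 246, 246, 245, 245, 245, 245, 245, 245, 245, 245, 245, 245, 246, 245, 245, 240, 114, 199, 218, 217, 218, 218, 218, 218, 218, 218, 216, 210, 120, 116, 99, 88, 87, 85, 82, 80, 79, 81, 86, 85, 86, 88, 88, 83, 81, 87, 105, 105, 108, 108, 107, 109, 108, 110, 110, 110]
95 [187, 184, 182, 184, 185, 184, 185, 180, 121, 152, 164, 170, 166, 166, 167, 167, 165, 164, 163, 161, 158, 157, 158, 166, 213, 216, 218, 218, 217, 217, 217, 216, 216, 214, 213, 210, 177, 122, 157, 246, 245, 246, 246, 246, 246, 245, 245, 245, 245, 245, 245, 245, 246, 245, 243, 213, 125, 207, 217, 218, 217, 214, 123, 123, 123, 123, 120, 119, 118, 112, 86, 85, 86, 82, 81, 84, 84, 85, 85, 85, 87, 88, 85, 80, 80, 107, 109, 107, 108, 108, 106, 106, 104, 102, 104]
115 [185
[... 778 characters left out ...]
2, 120, 119, 120, 117, 116, 114, 98, 81, 82, 85, 85, 86, 86, 97, 164, 162, 163, 165, 153, 138, 125, 191, 193, 194, 195, 195, 195, 193, 193, 193, 192]
155 [184, 183, 183, 183, 183, 182, 183, 183, 185, 185, 184, 181, 126, 147, 164, 171, 172, 171, 172, 172, 169, 168, 165, 163, 161, 156, 133, 205, 215, 216, 215, 214, 209, 124, 139, 211, 209, 208, 196, 121, 126, 128, 133, 133, 135, 134, 128, 124, 122, 122, 128, 127, 126, 127, 128, 129, 126, 106, 101, 118, 122, 122, 122, 121, 120, 119, 119, 116, 115, 113, 105, 74, 92, 154, 89, 87, 90, 91, 88, 100, 163, 160, 84, 83, 80, 96, 121, 191, 191, 191, 191, 192, 194, 195, 198]
[619.09618354  10.004501    25.        ]
[697.69459601  35.14802035  25.        ]
```

Emit:
step_arm:
  targets:
    - [[0.6,0.15,0,0,0,0,0],[0.8,0.2,0,0,0,0,0],[0.5,0.15,0,0,0,0,0],[0,0,0,0,0,0,0],[0,0,0,0,0,0,0]]

```text
t: 7.32
ee_pos: [834.9, 59.9, 401.3]
orientation: [0.394, -3.115, 0.0]
ft_force: [-0.1, -0.0, -0.7]
width: 64.4
grasp_force: 30.0
```

```bash
python3 - <<'E'
from h import *
d=snap('wrist','w4')
o=readout.get_obs();print(o['t'],o['ee_pos'],o['orientation'],o['width'])
import pickle;pickle.dump(d,open('w4.pkl','wb'))
E
```

```text
7.375 [834.79209215  59.97491994 401.57807161] [ 3.94267227e-01 -3.11572315e+00 -9.33863786e-06] 64.09193579957822
```

View pics/w4.png

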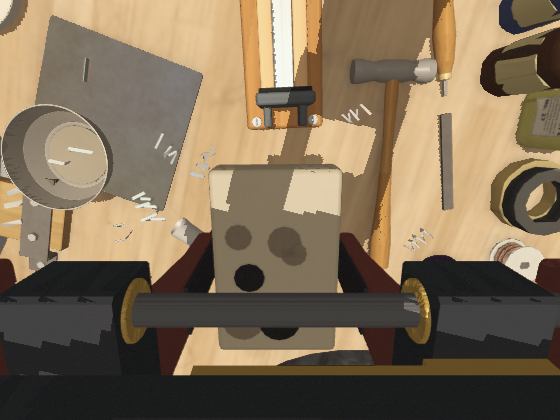

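The end jaw's top is now visible at columns 256-316 and rows 87-108, with the rails above it in the picture.

```bash
python3 - <<'E'
from h import *
import pickle
d=pickle.load(open('w4.pkl','rb'))
print(np.array(d['intrinsics'])[0,0])
im=cv2.cvtColor(d['pixels'],cv2.COLOR_RGB2GRAY).astype(int)
for r in(94,99,104):print(r,im[r,250:262].tolist(),im[r,308:322].tolist())
for c in(262,270,282,300,310):print(c,im[80:112,c].tolist())
for r in(20,50,80):print(r,im[r,245:270].tolist(),im[r,296:330].tolist())
E
```

```text
318.01449482389955
94 [175, 176, 172, 171, 170, 165, 109, 112, 123, 123, 124, 125] [62, 63, 64, 62, 63, 58, 56, 60, 88, 89, 87, 85, 82, 80]
99 [175, 174, 173, 171, 168, 139, 93, 112, 126, 128, 131, 130] [59, 61, 59, 60, 58, 55, 54, 60, 89, 86, 86, 86, 82, 81]
104 [174, 174, 173, 170, 168, 163, 108, 90, 99, 105, 102, 102] [39, 42, 45, 64, 83, 86, 88, 88, 88, 89, 88, 86, 83, 80]
262 [217, 215, 214, 214, 214, 215, 215, 215, 68, 51, 53, 52, 54, 108, 127, 137, 135, 133, 130, 130, 131, 131, 131, 116, 100, 57, 42, 40, 63, 165, 165, 166]
270 [214, 213, 214, 214, 214, 214, 214, 179, 60, 50, 51, 46, 84, 113, 130, 134, 133, 130, 128, 128, 130, 131, 125, 109, 91, 45, 43, 65, 98, 94, 95, 93]
282 [247, 247, 247, 247, 246, 247, 247, 79, 52, 50, 50, 45, 105, 123, 134, 134, 131, 129, 125, 127, 131, 131, 117, 100, 62, 41, 40, 66, 93, 93, 95, 178]
300 [123, 122, 121, 122, 121, 121, 55, 29, 25, 28, 26, 55, 62, 66, 64, 62, 61, 59, 59, 60, 59, 59, 54, 47, 42, 46, 54, 55, 57, 58, 55, 54]
310 [85, 84, 84, 85, 85, 71, 28, 26, 29, 26, 43, 58, 62, 64, 64, 62, 60, 58, 60, 59, 61, 53, 51, 41, 45, 82, 84, 84, 83,
[... 186 characters left out ...]
, 207, 166, 163, 163, 165, 167, 170, 168, 168, 166, 165, 164, 166, 164, 87, 82, 77, 107, 108, 106, 104, 104, 106, 106, 107]
50 [158, 165, 166, 171, 175, 177, 177, 175, 172, 171, 168, 167, 166, 168, 198, 218, 219, 219, 218, 217, 217, 217, 215, 215, 213] [218, 217, 217, 216, 215, 215, 214, 209, 122, 118, 108, 92, 160, 163, 166, 170, 168, 168, 167, 163, 86, 87, 86, 84, 82, 82, 95, 104, 106, 105, 103, 105, 105, 104]
80 [135, 156, 168, 176, 176, 176, 176, 175, 172, 171, 167, 165, 161, 161, 159, 155, 206, 217, 219, 218, 217, 216, 217, 216, 215] [120, 124, 122, 121, 123, 121, 122, 120, 118, 116, 115, 98, 82, 82, 85, 88, 88, 87, 88, 88, 87, 87, 87, 85, 80, 80, 100, 111, 109, 108, 109, 111, 112, 115]
```

```bash
python3 - <<'E'
from h import *
import pickle
d=pickle.load(open('w4.pkl','rb'))
for z in(60,67):
  f=plane(d,(285.5,87.1),z);print('face mid',f)
a=plane(d,(258.5,88.2),65);b=plane(d,(312,85.7),65);e=b-a;print('face dir+90',np.degrees(np.arctan2(e[1],e[0]))-90,np.degrees(np.arctan2(e[1],e[0]))+90)
m=[plane(d,(u,r),33) for u,r in((281.8,20),(282.9,50),(283.9,80))];print(m)
e=m[2]-m[0];print(np.degrees(np.arctan2(e[1],e[0])))
L=[plane(d,u,33) for u in((257.8,20),(260.5,80))];e=L[1]-L[0];print('left',L,np.degrees(np.arctan2(e[1],e[0])))
r=R.from_rotvec([0.394,-3.1155,0]).as_matrix();print('tool y',np.degrees(np.arctan2(r[1,1],r[0,1])),'tool x',r[:,0])
# brick in hand: far edge/near edge of top at z
for z in (247,):
  for u in((210,168),(341,168),(215,348),(335,348)):print(plane(d,u,z))
from scipy.optimize import brentq
print('cam',ray(d,(280,210)))
E
```

```text
face mid [732.54923662  44.26112947  60.        ]
face mid [733.31814594  44.24457722  67.        ]
face dir+90 16.974425381328373 196.9744253813284
[array([670.49854568,  24.83959613,  33.        ]), array([696.35140711,  32.78152462,  33.        ]), array([723.36592231,  40.97320707,  33.        ])]
16.970689755644663
left [array([676.37838543,   2.02290074,  33.        ]), array([729.35131857,  17.74952642,  33.        ])] 16.535122293134368
tool y 104.41522906227948 tool x [-0.9685162  -0.24894732  0.00126788]
[792.05970928  21.28368527 247.        ]
[778.28660198  74.71424325 247.        ]
[878.21332185  41.35385345 247.        ]
[863.52069796  98.3246996  247.        ]
cam (array([767.77344378,  43.5028607 , 380.67429012]), array([ 0.25019272,  0.07919507, -0.96495168]))
```

Emit:
step_arm:
  targets:
    - [[-0.7,-0.14,0,0,0,0.2,0],[-0.8,-0.16,-0.1,0,0,0.25,0],[-0.8,-0.16,-0.4,0,0,0.2,0],[-0.6,-0.14,-0.6,0,0,0,0],[-0.15,-0.02,-0.7,0,0,0,0]]

```text
t: 8.0
ee_pos: [680.7, 28.8, 312.5]
orientation: [-0.465, 3.106, -0.0]
ft_force: [0.6, -0.5, -1.8]
width: 64.7
grasp_force: 30.0
```

Emit:
step_arm:
  targets:
    - [[0,0,-0.6,0,0,0,0],[0,0,-0.3,0,0,0,0],[0,0,0,0,0,0,0],[0,0,0,0,0,0,0],[0,0,0,0,0,0,0]]

```text
t: 8.62
ee_pos: [683.6, 29.8, 268.1]
orientation: [-0.466, 3.105, -0.0]
ft_force: [0.2, -0.0, -1.4]
width: 63.9
grasp_force: 30.0
```

```bash
python3 - <<'E'
from h import *
s=snap('scene');d=snap('side')
o=readout.get_obs();print(o['t'],o['ee_pos'],o['orientation'],o['ft_force'])
r=R.from_rotvec(o['orientation']).as_matrix();print(np.degrees(np.arctan2(r[1,1],r[0,1]))-90)
def crop(D,x,y,w,h):return cv2.resize(D['pixels'][y:y+h,x:x+w,::-1],(400,300),interpolation=cv2.INTER_CUBIC)
cv2.imwrite('pics/c2.png',np.hstack([crop(s,210,140,80,60),crop(d,225,150,100,75)]))
E
```

```text
8.725 [683.34801546  29.75318343 267.64691783] [-4.65960498e-01  3.10534945e+00 -3.18363234e-04] [-0.41921124  0.54553798 -1.77004374]
17.06721899728018
```

View pics/c2.png

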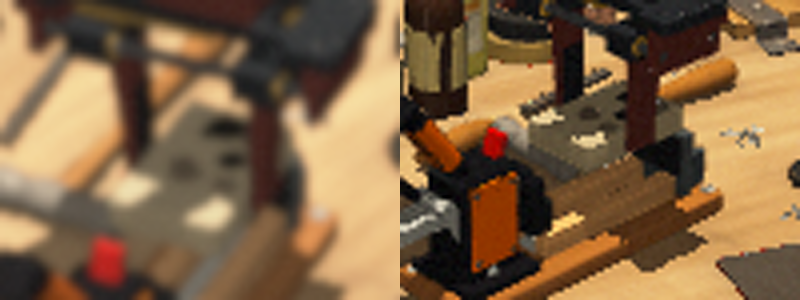

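The crop shows the brick above the rails, in line with them and just clear of the end jaw. I'll lower it.

Emit:
step_arm:
  targets:
    - [[-0.04,-0.03,-0.25,0,0,0,0],[0,0,-0.25,0,0,0,0],[0,0,-0.2,0,0,0,0],[0,0,-0.1,0,0,0,0],[0,0,0,0,0,0,0]]

```text
t: 9.35
ee_pos: [680.6, 28.2, 227.9]
orientation: [0.466, -3.105, -0.0]
ft_force: [-7.7, -0.9, 14.1]
width: 64.4
grasp_force: 30.0
```

Emit:
step_arm:
  targets:
    - [[0,0,-0.03,0,0,0,0],[0,0,-0.03,0,0,0,0],[0,0,0,0,0,0,0],[0,0,0,0,0,0,0],[0,0,0,0,0,0,0]]

```text
t: 9.98
ee_pos: [680.6, 28.2, 227.8]
orientation: [0.466, -3.105, -0.0]
ft_force: [-16.6, -0.4, 36.3]
width: 64.3
grasp_force: 30.0
```

Emit:
step_arm:
  targets:
    - [[0,0,0.04,0,0,0,0],[0,0,0.04,0,0,0,0],[0,0,0,0,0,0,0],[0,0,0,0,0,0,0],[0,0,0,0,0,0,0]]

```text
t: 10.6
ee_pos: [681.2, 28.2, 227.9]
orientation: [-0.466, 3.107, 0.0]
ft_force: [-2.5, -0.2, 5.4]
width: 64.2
grasp_force: 30.0
```

```bash
python3 - <<'E'
from h import *
s=snap('wrist');d=snap('side')
o=readout.get_obs();print(o['t'],o['ee_pos'],o['orientation'],o['ft_force'],o['moment'])
def crop(D,x,y,w,h):return cv2.resize(D['pixels'][y:y+h,x:x+w,::-1],(400,300),interpolation=cv2.INTER_CUBIC)
cv2.imwrite('pics/c3.png',np.hstack([crop(s,140,0,280,210),crop(d,235,155,90,68)]))
E
```

```text
10.7 [681.25113859  28.23905287 227.87920151] [-4.65995238e-01  3.10682433e+00  1.26843387e-04] [-2.4870212  -0.43375556  5.11592652] [0.16904324 0.54508878 0.01899684]
```

View pics/c3.png

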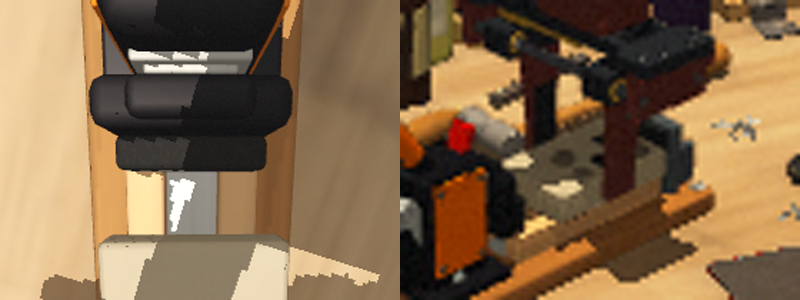

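The brick lies flat on the rails at about 17 deg. There is a clear gap to the sliding jaw, and the end jaw is just beyond the brick. I'll release it and lift off.

Emit:
step_arm:
  targets:
    - [[0,0,0,0,0,0,0.85],[0,0,0,0,0,0,0.85],[0,0,0,0,0,0,0.95],[0,0,0.3,0,0,0,1],[0,0,0.8,0,0,0,1]]

```text
t: 11.32
ee_pos: [680.3, 28.2, 282.0]
orientation: [0.465, -3.103, -0.001]
ft_force: [-0.7, -0.7, -0.1]
width: 87.8
grasp_force: 0.0
```

Emit:
step_arm:
  targets:
    - [[0,0,1,0,0,-0.5,1],[0,0,1,0,0,-1,1],[-0.3,-0.1,0.8,0,0,-1,1],[-0.5,-0.15,0.3,0,0,-1,1],[-0.5,-0.15,0,0,0,-1,1]]

```text
t: 11.95
ee_pos: [615.5, 8.1, 440.8]
orientation: [0.029, 3.137, -0.0]
ft_force: [1.3, 0.2, -0.2]
width: 88.0
grasp_force: 0.0
```

Emit:
step_arm:
  targets:
    - [[-0.4,-0.15,0,0,0,-1,1],[-0.4,-0.15,0,0,0,-1,1],[-0.4,-0.1,0,0,0,-1,1],[-0.3,-0.1,0,0,0,-1,1],[-0.3,-0.1,0,0,0,-1,1]]

```text
t: 12.58
ee_pos: [525.3, -21.9, 438.8]
orientation: [0.574, 3.087, 0.0]
ft_force: [-0.2, -0.5, 0.1]
width: 87.7
grasp_force: 0.0
```

Emit:
step_arm:
  targets:
    - [[-0.3,-0.1,0,0,0,-1,1],[-0.2,-0.1,0,0,0,-1,1],[-0.2,-0.1,0,0,0,-1,1],[-0.2,-0.1,0,0,0,-1,1],[-0.2,0,0,0,0,-1,1]]

```text
t: 13.2
ee_pos: [470.6, -42.0, 438.7]
orientation: [1.102, 2.94, 0.0]
ft_force: [-0.8, -0.1, -0.7]
width: 88.0
grasp_force: 0.0
```

Emit:
step_arm:
  targets:
    - [[-0.1,0,0,0,0,-1,1],[-0.1,0,0,0,0,-1,1],[-0.1,0,0,0,0,-1,1],[0,0,0,0.15,-0.48,-1,1],[0,0,0,0.29,-0.95,0,1]]

```text
t: 13.82
ee_pos: [456.0, -41.7, 438.7]
orientation: [1.461, 2.692, 0.116]
ft_force: [1.4, -0.2, 1.1]
width: 88.1
grasp_force: 0.0
```

Emit:
step_arm:
  targets:
    - [[-0.1,0,0,0,0,-1,1],[-0.1,0,0,0,0,-1,1],[-0.1,0,0,0,0,-1,1],[-0.1,0,0,0,0,-1,1],[0,0,0,0.29,-0.95,0,1]]

```text
t: 14.45
ee_pos: [435.8, -41.6, 438.6]
orientation: [1.79, 2.419, 0.181]
ft_force: [-0.0, 0.3, 0.7]
width: 87.7
grasp_force: 0.0
```

```bash
cat >> h.py <<'E'
def todo(ang=17.0,lean=35.0):
    o=readout.get_obs();a=np.radians(ang);l=np.radians(lean)
    z=np.array([np.sin(l)*np.cos(a),np.sin(l)*np.sin(a),-np.cos(l)])
    y=np.array([np.cos(l)*np.cos(a),np.cos(l)*np.sin(a),np.sin(l)])
    G=np.stack([np.cross(y,z),y,z],1);C=R.from_rotvec(o['orientation'])
    w=(R.from_matrix(G)*C.inv()).as_rotvec(degrees=True)/4
    print('t',o['t'],'pos',o['ee_pos'].round(1),'turn units',w.round(2),'q',o['qpos'].round(2),'f',o['ft_force'].round(1))
    return o,G
E
python3 - <<'E'
from h import *
todo()
s=snap('scene');d=snap('side')
# handle/lever end points with clean view of earlier images
import pickle
D=pickle.load(open('D0.pkl','rb'))
for n in('scene','side'):
    c=D[n]['pixels'];cv2.imwrite(f'pics/x_{n}.png',c[:,:,::-1])
w=snap('wrist','w5')
pickle.dump(w,open('w5.pkl','wb'))
for p in((506,-25,159),(498,-26,112),(529,-19,125)):print(proj(w,p))
E
```

```text
t 14.45 pos [435.8 -41.6 438.6] turn units [ 2.24 -5.89  0.14] q [-0.14  0.06  2.03  0.06  0.88 -0.46] f [-0.   0.3  0.7]
[303.94801513 200.69866002]
[284.257184   187.41727627]
[318.59036939 191.57836808]
```

Emit:
step_arm:
  targets:
    - [[-0.08,-0.04,-0.3,0.32,-0.84,0.02,1],[-0.08,-0.04,-0.3,0.32,-0.84,0.02,1],[-0.08,-0.04,-0.3,0.32,-0.84,0.02,1],[-0.08,-0.04,-0.3,0.32,-0.84,0.02,1],[-0.08,-0.04,-0.3,0.32,-0.84,0.02,1]]

```text
t: 15.22
ee_pos: [416.1, -51.8, 362.7]
orientation: [1.662, 2.248, 0.548]
ft_force: [1.3, -0.4, -0.4]
width: 87.9
grasp_force: 0.0
```

Emit:
step_arm:
  targets:
    - [[-0.08,-0.04,-0.3,0.32,-0.84,0.02,1],[-0.08,-0.04,-0.3,0.32,-0.84,0.02,1],[0,0,-0.3,0,0,0,1],[0,0,0,0,0,0,1],[0,0,0,0,0,0,1]]

```text
t: 15.85
ee_pos: [409.5, -54.9, 321.4]
orientation: [1.609, 2.182, 0.673]
ft_force: [0.8, -0.1, -0.2]
width: 87.8
grasp_force: 0.0
```

```bash
python3 - <<'E'
from h import *
import pickle
todo()
w=snap('wrist');d=snap('side');s=snap('scene')
pickle.dump((w,d,s),open('w6.pkl','wb'))
cv2.imwrite('pics/c4.png',np.hstack([cv2.resize(w['pixels'][60:390,80:480,::-1],(480,396),interpolation=cv2.INTER_CUBIC),
 np.vstack([cv2.resize(x['pixels'][v:v+66,u:u+106,::-1],(318,198),interpolation=cv2.INTER_CUBIC) for x,u,v in((d,205,165),(s,190,165))])]))
for p in((506,-25,159),(498,-26,112),(529,-19,125)):print(proj(w,p))
E
```

```text
t 15.85 pos [409.5 -54.9 321.4] turn units [ 0.03 -0.21 -0.05] q [-0.25  0.22  2.28  1.21  0.32 -1.67] f [ 0.8 -0.1 -0.2]
[264.52387207 247.74610124]
[217.6539253  226.77401419]
[267.27043414 226.97749541]
```

View pics/c4.png

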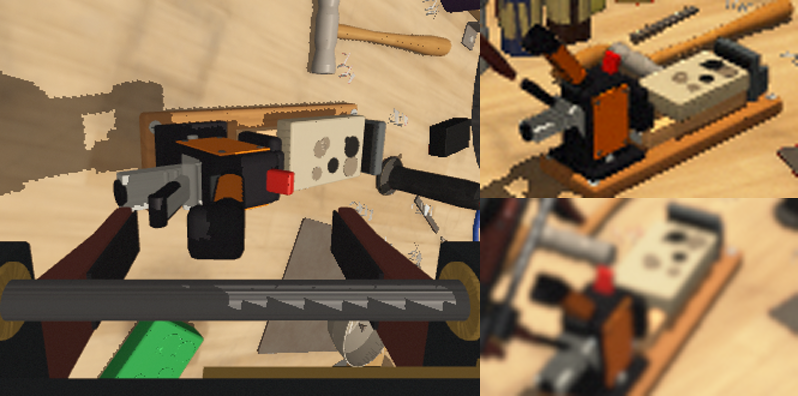

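The wrist crop shows the handle cap's end face at full-image (238-283, 231-274) and the lever tip at about (217,231). The tool axis is at column 280, so I need to shift about 12 mm towards the lever. The brick sits well on the rails.

```bash
python3 - <<'E'
from h import *
import pickle
w,d,s=pickle.load(open('w6.pkl','rb'))
o,G=todo();T=o['ee_pos']
a=np.radians(17);n=np.array([-np.sin(a),np.cos(a),0]);P0=np.array([733,44.2,0])
for nm,uv in(('cap',(260.5,252.5)),('levertip',(217.5,231)),('capR',(283,252.5)),('capL',(238,252.5))):
    c,v=ray(w,uv);p=c+v*(n@(P0-c))/(n@v)
    print(nm,p.round(1),'in tool',(G.T@(p-T)).round(1))
for off in (0,4):
  print('cap tri', tri(w,(260.5,252.5),d,(225+off/2,177.7+off/3)))
print('axis lateral of TCP to clamp plane',n@(T-P0))
for z in(163,190):print(proj(w,T+G[:,2]*z))
im=d['pixels'];g=cv2.cvtColor(im,cv2.COLOR_RGB2GRAY)
for r in range(170,190,2):print(r,g[r,215:240].tolist())
E
```

```text
t 16.0 pos [409.3 -54.9 321.5] turn units [ 0.03 -0.2  -0.05] q [-0.25  0.22  2.28  1.21  0.32 -1.67] f [-0.5 -0.5 -0.5]
cap [500.9 -26.8 163.3] in tool [ 1.000e-01 -1.220e+01  1.845e+02]
levertip [496.6 -28.1 115.8] in tool [ 1.000e-01 -4.310e+01  2.208e+02]
capR [510.8 -23.7 170.3] in tool [1.000e-01 3.000e-01 1.848e+02]
capL [491.  -29.8 156.4] in tool [ 1.000e-01 -2.470e+01  1.843e+02]
cap tri (array([503.458816  , -27.48279826, 161.25087933]), np.float64(1.684762475404294))
cap tri (array([507.70527899, -28.94130636, 156.57540677]), np.float64(3.070376536701196))
axis lateral of TCP to clamp plane -0.13538453362401087
[282.84275487 270.03388108]
[282.45078688 249.16130629]
170 [105, 80, 46, 117, 116, 93, 44, 110, 102, 90, 65, 181, 95, 83, 108, 110, 111, 117, 119, 89, 22, 27, 49, 109, 100]
172 [109, 81, 45, 79, 116, 112, 45, 108, 105, 95, 64, 188, 24, 22, 41, 87, 78, 116, 117, 115, 29, 25, 39, 63, 21]
174 [106, 95, 48, 63, 115, 114, 74, 13, 9, 10, 1, 18, 88, 27, 23, 24, 29, 37, 32, 25, 22, 20, 23, 26, 24]
176 [106, 76, 45, 46, 114, 45, 9, 8, 9, 15, 13, 12, 11, 10, 8, 29, 31, 30, 29, 26, 27, 21, 25, 21, 17]
178 [55, 38, 44, 40, 24, 23, 22, 15, 13, 15, 9, 6, 7, 12, 4, 9, 47, 38, 24, 20, 26, 22, 23, 25, 24]
180 [45, 44, 39, 39, 14, 16, 13, 10, 6, 13, 10, 19, 7, 11, 6, 8, 24, 59, 62, 184, 186, 184, 182, 186, 186]
182 [43, 47, 41, 39, 37, 39, 46, 6, 11, 7, 14, 12, 9, 13, 28, 37, 65, 63, 61, 55, 145, 192, 159, 148, 148]
184 [180, 180, 176, 180, 181, 182, 182, 182, 186, 187, 187, 140, 28, 44, 54, 69, 66, 65, 66, 65, 58, 68, 144, 143, 134]
186 [190, 184, 186, 184, 182, 185, 184, 181, 181, 180, 181, 181, 181, 106, 31, 31, 52, 68, 62, 64, 65, 64, 56, 89, 94]
188 [30, 104, 188, 187, 190, 193, 195, 198, 198, 198, 195, 194, 193, 163, 55, 48, 27, 17, 46, 64, 66, 65, 66, 60, 93]
```

Emit:
step_arm:
  targets:
    - [[-0.21,-0.06,-0.15,0.03,-0.2,-0.05,1],[0.17,0.05,-0.25,0,0,0,1],[0.17,0.05,-0.25,0,0,0,1],[0,0,0,0,0,0,1],[0,0,0,0,0,0,1]]

```text
t: 16.62
ee_pos: [415.4, -52.9, 288.7]
orientation: [1.605, 2.168, 0.683]
ft_force: [-0.3, -0.4, 0.2]
width: 87.8
grasp_force: 0.0
```

```bash
python3 - <<'E'
from h import *
import pickle
o,G=todo()
w=snap('wrist','w7');hsv=cv2.cvtColor(w['pixels'],cv2.COLOR_RGB2GRAY).astype(int)
for r in(230,250,262,274):print(r,hsv[r,170:370:4].tolist())
E
```

```text
t 16.625 pos [415.4 -52.9 288.7] turn units [ 0.   -0.01  0.  ] q [-0.25  0.31  2.29  1.57  0.3  -2.03] f [-0.3 -0.4  0.2]
230 [196, 190, 21, 41, 39, 113, 110, 108, 109, 106, 107, 107, 108, 41, 19, 18, 21, 58, 87, 86, 114, 86, 62, 22, 22, 55, 23, 74, 75, 77, 76, 76, 74, 28, 42, 41, 41, 42, 51, 69, 74, 73, 78, 90, 183, 180, 172, 170, 174, 174]
250 [41, 43, 41, 25, 21, 22, 27, 154, 199, 199, 160, 32, 51, 63, 22, 88, 89, 162, 193, 192, 192, 192, 191, 191, 186, 27, 23, 16, 20, 19, 13, 21, 19, 17, 26, 195, 195, 201, 202, 198, 196, 196, 192, 56, 108, 114, 180, 22, 19, 23]
262 [36, 23, 20, 21, 22, 22, 19, 201, 200, 199, 197, 22, 23, 22, 19, 198, 199, 199, 198, 200, 200, 23, 27, 35, 34, 35, 36, 35, 37, 22, 19, 25, 23, 24, 22, 166, 199, 199, 197, 197, 193, 186, 58, 114, 113, 112, 113, 23, 21, 22]
274 [21, 20, 23, 22, 22, 21, 195, 195, 196, 196, 196, 196, 196, 196, 195, 196, 195, 195, 194, 194, 192, 24, 34, 40, 39, 41, 42, 47, 50, 22, 24, 25, 22, 20, 22, 162, 191, 190, 190, 188, 183, 64, 114, 117, 115, 115, 113, 101, 23, 22]
```

Emit:
step_arm:
  targets:
    - [[0.1,0.03,-0.17,0,0,0,1],[0.1,0.03,-0.17,0,0,0,1],[0.1,0.03,-0.18,0,0,0,1],[0,0,0,0,0,0,1],[0,0,0,0,0,0,1]]

```text
t: 17.3
ee_pos: [430.3, -48.5, 262.8]
orientation: [1.605, 2.168, 0.683]
ft_force: [0.0, 0.4, 0.4]
width: 87.7
grasp_force: 0.0
```

```bash
python3 - <<'E'
from h import *
o,G=todo()
E
```

```text
t 17.3 pos [430.3 -48.5 262.8] turn units [ 0.   -0.01  0.01] q [-0.22  0.39  2.28  1.8   0.3  -2.24] f [0.  0.4 0.4]
```

Emit:
step_arm:
  targets:
    - [[0,0,0,0,0,0,0.3],[0,0,0,0,0,0,0.3],[0,0,0,0,0,0,0.3],[0,0,0,0,0,0,0.3],[0,0,0,0,0,0,0.3]]

```text
t: 17.92
ee_pos: [428.6, -48.8, 261.2]
orientation: [1.609, 2.17, 0.676]
ft_force: [0.3, -1.9, 0.6]
width: 41.7
grasp_force: 13.6
```

Emit:
step_arm:
  targets:
    - [[0,0,0,0,0,0,0],[0,0,0,0,0,0,0],[0,0,0,0,0,0,0],[0,0,0,0,0,0,0],[0,0,0,0,0,0,0]]

```text
t: 18.55
ee_pos: [432.2, -48.1, 263.3]
orientation: [1.602, 2.166, 0.688]
ft_force: [4.8, 3.8, 1.9]
width: 29.6
grasp_force: 30.0
```

Emit:
step_arm:
  targets:
    - [[0.02,0.01,0.02,0,0,0,0.92],[0,0,0,0,0,0,0.92],[0,0,0,0,0,0,0.92],[0,0,0,0,0,0,0.92],[0,0,0,0,0,0,0.92]]

```text
t: 19.18
ee_pos: [431.8, -47.9, 263.5]
orientation: [1.605, 2.168, 0.684]
ft_force: [1.1, 0.1, 0.0]
width: 76.2
grasp_force: 0.0
```

Emit:
step_arm:
  targets:
    - [[0,0,0,0,0,0,0.92],[0,0,0,0,0,0,0],[0,0,0,0,0,0,0],[0,0,0,0,0,0,0],[0,0,0,0,0,0,0]]

```text
t: 19.8
ee_pos: [429.1, -48.3, 261.7]
orientation: [1.61, 2.171, 0.674]
ft_force: [-7.1, -6.7, -9.8]
width: 44.5
grasp_force: 6.3
```

Emit:
step_arm:
  targets:
    - [[0,0,0,0,0,0,0],[0,0,0,0,0,0,0],[0,0,0,0,0,0,0],[0,0,0,0,0,0,0],[0,0,0,0,0,0,0]]

```text
t: 20.42
ee_pos: [432.4, -47.7, 263.6]
orientation: [1.604, 2.168, 0.685]
ft_force: [4.6, 2.3, -4.7]
width: 29.9
grasp_force: 30.0
```

```bash
python3 - <<'E'
from h import *
o,G=todo()
import pickle
d=snap('side');b=pickle.load(open('w6.pkl','rb'))[1]
g0,g1=[cv2.cvtColor(x['pixels'],cv2.COLOR_RGB2GRAY).astype(int) for x in(b,d)]
for r in(192,196,200):print(r,g0[r,245:290].tolist(),'\n   ',g1[r,245:290].tolist())
E
```

```text
t 20.425 pos [432.4 -47.7 263.6] turn units [-0.01  0.01 -0.  ] q [-0.22  0.39  2.27  1.79  0.3  -2.23] f [ 4.6  2.3 -4.7]
192 [24, 19, 21, 23, 22, 20, 17, 13, 18, 13, 21, 23, 31, 157, 204, 203, 203, 200, 203, 204, 205, 203, 201, 200, 197, 165, 142, 149, 152, 198, 200, 198, 206, 195, 141, 94, 105, 193, 200, 204, 207, 201, 172, 107, 103] 
    [12, 23, 21, 23, 21, 18, 19, 16, 14, 35, 192, 219, 99, 56, 6, 18, 13, 24, 22, 22, 111, 205, 202, 199, 195, 162, 149, 151, 152, 199, 201, 201, 206, 194, 145, 94, 105, 195, 200, 205, 208, 202, 173, 104, 103]
196 [102, 93, 78, 76, 76, 74, 77, 78, 72, 46, 8, 10, 14, 19, 19, 11, 70, 85, 99, 144, 197, 204, 203, 205, 204, 202, 205, 203, 207, 203, 202, 205, 202, 189, 116, 93, 103, 100, 96, 98, 95, 97, 94, 97, 94] 
    [100, 93, 77, 74, 73, 77, 77, 75, 78, 47, 92, 92, 91, 92, 48, 12, 9, 11, 6, 8, 28, 207, 206, 204, 201, 204, 201, 203, 203, 204, 200, 207, 203, 189, 117, 94, 97, 101, 97, 97, 97, 96, 94, 97, 96]
200 [79, 74, 77, 74, 75, 73, 73, 75, 74, 47, 15, 13, 10, 9, 7, 8, 23, 28, 66, 86, 90, 92, 84, 93, 95, 97, 99, 101, 103, 99, 97, 96, 95, 90, 87, 93, 90, 88, 79, 77, 78, 80, 76, 78, 82] 
    [77, 78, 75, 78, 78, 76, 75, 79, 74, 45, 12, 10, 10, 9, 12, 10, 12, 12, 13, 14, 10, 15, 22, 97, 96, 94, 99, 104, 100, 103, 95, 94, 97, 90, 89, 91, 90, 88, 84, 82, 80, 79, 76, 80, 83]
```

The jaw is advancing and the lever goes fully home at 29.9 mm. I'll repeat the squeeze.

Emit:
step_arm:
  targets:
    - [[0,0,0,0,0,0,0.92],[0,0,0,0,0,0,0.92],[0,0,0,0,0,0,0.92],[0,0,0,0,0,0,0.92],[0,0,0,0,0,0,0.92]]

```text
t: 21.1
ee_pos: [431.9, -47.9, 263.6]
orientation: [1.605, 2.168, 0.684]
ft_force: [-0.0, -0.2, 1.0]
width: 76.2
grasp_force: 0.0
```

Emit:
step_arm:
  targets:
    - [[0,0,0,0,0,0,0.92],[0,0,0,0,0,0,0],[0,0,0,0,0,0,0],[0,0,0,0,0,0,0],[0,0,0,0,0,0,0]]

```text
t: 21.72
ee_pos: [429.2, -48.3, 261.7]
orientation: [1.61, 2.171, 0.674]
ft_force: [-6.8, -7.1, -9.2]
width: 44.2
grasp_force: 5.9
```

Emit:
step_arm:
  targets:
    - [[0,0,0,0,0,0,0],[0,0,0,0,0,0,0],[0,0,0,0,0,0,0],[0,0,0,0,0,0,0],[0,0,0,0,0,0,0]]

```text
t: 22.35
ee_pos: [432.4, -47.7, 263.6]
orientation: [1.604, 2.168, 0.685]
ft_force: [5.1, 2.7, -4.9]
width: 30.2
grasp_force: 30.0
```

Emit:
step_arm:
  targets:
    - [[0,0,0,0,0,0,0.92],[0,0,0,0,0,0,0.92],[0,0,0,0,0,0,0.92],[0,0,0,0,0,0,0.92],[0,0,0,0,0,0,0.92]]

```text
t: 22.98
ee_pos: [431.9, -47.9, 263.6]
orientation: [1.605, 2.167, 0.684]
ft_force: [-0.0, -0.2, -0.0]
width: 76.5
grasp_force: 0.0
```

Emit:
step_arm:
  targets:
    - [[0,0,0,0,0,0,0.92],[0,0,0,0,0,0,0],[0,0,0,0,0,0,0],[0,0,0,0,0,0,0],[0,0,0,0,0,0,0]]

```text
t: 23.6
ee_pos: [428.5, -48.4, 261.2]
orientation: [1.612, 2.172, 0.671]
ft_force: [-10.9, -10.0, -13.3]
width: 44.4
grasp_force: 9.0
```

Emit:
step_arm:
  targets:
    - [[0,0,0,0,0,0,0],[0,0,0,0,0,0,0],[0,0,0,0,0,0,0],[0,0,0,0,0,0,0],[0,0,0,0,0,0,0]]

```text
t: 24.22
ee_pos: [431.2, -48.0, 262.9]
orientation: [1.606, 2.169, 0.681]
ft_force: [0.4, -2.2, -13.6]
width: 34.3
grasp_force: 30.0
```

The lever is stiffening, since the squeeze stopped at 34.3 mm. I'll squeeze again.

Emit:
step_arm:
  targets:
    - [[0,0,0,0,0,0,0.92],[0,0,0,0,0,0,0.92],[0,0,0,0,0,0,0.92],[0,0,0,0,0,0,0.92],[0,0,0,0,0,0,0.92]]

```text
t: 24.85
ee_pos: [432.2, -47.9, 263.9]
orientation: [1.604, 2.167, 0.684]
ft_force: [-1.2, -0.3, -0.2]
width: 79.5
grasp_force: 0.0
```

Emit:
step_arm:
  targets:
    - [[0,0,0,0,0,0,0.92],[0,0,0,0,0,0,0],[0,0,0,0,0,0,0],[0,0,0,0,0,0,0],[0,0,0,0,0,0,0]]

```text
t: 25.48
ee_pos: [428.1, -48.4, 261.1]
orientation: [1.612, 2.173, 0.671]
ft_force: [-14.6, -5.4, -4.7]
width: 44.5
grasp_force: 8.2
```

Emit:
step_arm:
  targets:
    - [[0,0,0,0,0,0,0],[0,0,0,0,0,0,0],[0,0,0,0,0,0,0],[0,0,0,0,0,0,0],[0,0,0,0,0,0,0]]

```text
t: 26.1
ee_pos: [429.3, -48.2, 261.8]
orientation: [1.611, 2.171, 0.676]
ft_force: [-6.5, -4.1, -4.8]
width: 40.0
grasp_force: 29.9
```

Emit:
step_arm:
  targets:
    - [[0,0,0,0,0,0,0.92],[0,0,0,0,0,0,0.92],[0,0,0,0,0,0,0.92],[0,0,0,0,0,0,0.92],[0,0,0,0,0,0,0.92]]

```text
t: 26.72
ee_pos: [431.9, -47.9, 263.6]
orientation: [1.605, 2.168, 0.683]
ft_force: [0.4, 0.1, 0.5]
width: 80.4
grasp_force: 0.0
```

Emit:
step_arm:
  targets:
    - [[0,0,0,0,0,0,0.92],[0,0,0,0,0,0,0],[0,0,0,0,0,0,0],[0,0,0,0,0,0,0],[0,0,0,0,0,0,0]]

```text
t: 27.35
ee_pos: [427.9, -48.5, 260.8]
orientation: [1.613, 2.173, 0.67]
ft_force: [-2.2, -5.9, -7.3]
width: 45.3
grasp_force: 29.9
```

Emit:
step_arm:
  targets:
    - [[0,0,0,0,0,0,0],[0,0,0,0,0,0,0],[0,0,0,0,0,0,0],[0,0,0,0,0,0,0],[0,0,0,0,0,0,0]]

```text
t: 27.98
ee_pos: [428.3, -48.4, 261.1]
orientation: [1.612, 2.172, 0.671]
ft_force: [-8.9, -7.0, -10.5]
width: 43.9
grasp_force: 30.0
```

Emit:
step_arm:
  targets:
    - [[0,0,0,0,0,0,1],[0,0,0,0,0,0,1],[0,0,0,0,0,0,1],[0,0,0,0,0,0,1],[0,0,0,0,0,0,1]]

```text
t: 28.6
ee_pos: [431.9, -47.9, 263.6]
orientation: [1.604, 2.168, 0.684]
ft_force: [0.4, 0.3, 0.0]
width: 87.3
grasp_force: 0.0
```

The lever is stiff, stopping at 43.9 mm under 30 N. I'll back off along the handle.

Emit:
step_arm:
  targets:
    - [[-0.11,-0.03,0.16,0,0,0,1],[-0.16,-0.05,0.25,0,0,0,1],[-0.16,-0.05,0.25,0,0,0,1],[-0.16,-0.05,0.25,0,0,0,1],[-0.1,-0.03,0.3,0,0,0,1]]

```text
t: 29.22
ee_pos: [396.7, -58.4, 324.3]
orientation: [1.605, 2.168, 0.683]
ft_force: [0.8, -0.0, 0.9]
width: 87.4
grasp_force: 0.0
```

Emit:
step_arm:
  targets:
    - [[0,0,0.3,0,0,0,1],[0,0,0.3,0,0,0,1],[0,0,0,0,0,0,1],[0,0,0,0,0,0,1],[0,0,0,0,0,0,1]]

```text
t: 29.85
ee_pos: [396.8, -58.3, 353.2]
orientation: [1.606, 2.169, 0.682]
ft_force: [0.1, -0.0, 0.5]
width: 88.0
grasp_force: 0.0
```

```bash
python3 - <<'E'
from h import *
import pickle
todo()
d=snap('side');w=snap('wrist');b=pickle.load(open('w6.pkl','rb'))
g0,g1=[cv2.cvtColor(x['pixels'],cv2.COLOR_RGB2GRAY).astype(int) for x in(b[1],d)]
for r in(184,190,196):print(r,g0[r,245:305:2].tolist(),'\n   ',g1[r,245:305:2].tolist())
# cream brick mask centroid/angle in side view before/after
for x in(b[1],d):
    h=cv2.cvtColor(x['pixels'],cv2.COLOR_RGB2HSV)[165:215,240:320]
    m=((h[:,:,1]<75)&(h[:,:,2]>130)).astype(np.uint8);n,_,st,ce=cv2.connectedComponentsWithStats(m);i=1+st[1:,4].argmax();print(st[i],ce[i])
# did other things move? diff outside robot
D=pickle.load(open('D0.pkl','rb'));df=np.abs(D['side']['pixels'].astype(int)-d['pixels']).max(2)
for nm,(u,v,a) in dict(dish=(343,258,20),pliers=(322,340,35),green=(280,256,15)).items():print(nm,(df[v-a:v+a,u-a:u+a]>40).sum())
E
```

```text
t 29.85 pos [396.8 -58.3 353.2] turn units [-0.01 -0.03  0.01] q [-0.27  0.13  2.29  1.02  0.37 -1.48] f [ 0.1 -0.   0.5]
184 [62, 61, 51, 46, 100, 146, 156, 160, 112, 151, 111, 79, 57, 62, 67, 203, 204, 205, 201, 200, 142, 16, 16, 8, 36, 45, 42, 201, 197, 194] 
    [56, 56, 53, 48, 98, 150, 157, 159, 112, 151, 112, 73, 58, 59, 49, 205, 202, 202, 200, 150, 209, 19, 13, 14, 33, 43, 39, 202, 200, 195]
190 [20, 23, 25, 20, 21, 54, 51, 62, 203, 203, 203, 200, 145, 156, 129, 195, 191, 31, 25, 195, 186, 90, 136, 182, 101, 38, 35, 37, 150, 193] 
    [24, 25, 27, 25, 34, 160, 220, 152, 19, 10, 16, 157, 164, 126, 125, 189, 198, 24, 25, 104, 203, 171, 165, 191, 94, 57, 38, 36, 155, 193]
196 [102, 78, 76, 77, 72, 8, 14, 19, 70, 99, 197, 203, 204, 205, 207, 202, 202, 116, 103, 96, 95, 94, 94, 76, 62, 43, 40, 108, 181, 194] 
    [99, 74, 79, 74, 75, 92, 93, 46, 9, 8, 10, 17, 202, 202, 203, 205, 203, 88, 106, 83, 100, 96, 94, 85, 66, 39, 38, 107, 179, 196]
[ 9 14 17 11 59] [16.66101695 19.13559322]
[ 9 14 14  8 36] [14.36111111 17.52777778]
dish 0
pliers 19
green 2
```

```bash
python3 -c "
from h import *
print(ctrl.close_job())"
```

```text
the job is handed in; nothing more can be done
None
```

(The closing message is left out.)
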